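# Air the polish cupboard and set its door brake nut

## Task

Slide the small cupboard's door by the wooden pull on its top edge until the middle of the pull lines up with the yellow mark (not the blue one). Then screw the knurled brass nut on top of the cupboard down (clockwise) until it bottoms out, and back it off a quarter turn so that the brake drags without jamming. Finish while holding the nut there in the gripper, so that I can fit its lock ring, with the door still at the yellow mark and both tins, the brush and the shoe horn left where they lie.

Things in the scene. Friction and masses are not known exactly. Their poses are not given: they have to be found in the camera images.
- cupboard: plywood cupboard with a green painted top, fixed to the bench, 400 mm wide (its y), 200 mm deep (its x), 180 mm high; origin at the centre of its underside; its -x axis faces the robot (turned by its yaw); its flat top is 180 mm above the bench
- pull_top (a point): centre of the top face of the door's dark wooden pull, 222 mm above the bench. The pull is an upright block 30 mm wide along the cupboard's y, 22 mm thick along its x and 42 mm tall, standing clear above the top edge of the door and the cupboard's top (both at 180 mm), in line with the door 16 mm in front of the cupboard's front edge; pinch it from above across its 30 mm width
- door (a joint): the sliding door in front of the cupboard (m): 0 with the pull at the middle of the cupboard, grows as the door slides along the cupboard's +y; travel -0.09 to 0.09; slides with about 2 N of friction and stays where it is left
- mark_yellow: yellow painted stripe, the target, flat on the cupboard's top just behind the door's path, 12 mm wide along the cupboard's y, 40 mm long along its x, 1.6 mm thick; origin at the centre of its underside; its axes are parallel to the cupboard's. The pull lines up when it has the same place along the cupboard's y as this stripe's centreline. It may be on either half of the cupboard
- mark_blue: blue painted stripe of the same size on the other half of the cupboard's top; not the target
- nut: round knurled brass nut, 44 mm diameter, 26 mm tall, standing upright on a 10 mm threaded stud on top of the cupboard, with a white line from centre to edge on its top face; origin at the centre of its underside, which lies 198 mm above the bench when bottomed out on its steel collar (28 mm diameter, 18 mm tall); its axis is vertical, 20 mm in front of the cupboard's centre. Stud tip at 230 mm above the bench. Grip across its diameter from above, any direction
- nut_grip (a point): point on the nut's axis at half its height (13 mm above its underside)
- nut_turn (a joint): turn of the nut (rad): 0 when bottomed out against a hard stop, grows as it is unscrewed (counter-clockwise seen from above), up to 4.5; it starts already on the thread, 1.0 to 2.6 above the stop. It rises 5 mm a full turn, turns against about 0.06 N m of friction and stays where it is left
- tin_a: closed black polish tin with a plain red disc on its lid, 70 mm diameter, 22 mm tall, loose on the cupboard's top near its +y end; origin at the centre of its underside; leave alone
- tin_b: second closed black polish tin, same size, near the -y end of the cupboard's top; leave alone
- brush: horsehair shoe brush lying bristles down on the bench, 170 x 52 x 46 mm, wooden back up; origin at the centre of its underside, long axis its x; leave alone
- shoe_horn: red plastic shoe horn lying flat on the bench, about 174 x 43 x 10 mm, origin on its underside near the middle, long axis its x; leave alone

How it is judged:
By the outcome, as a careful person would: the job done as asked, in the order asked, and still so for the second after the job is handed in, while the arm keeps its last pose, push and grip.
It also fails if it takes over 61 s, if anything falls off the work surface, if the arm or the gripper's body presses on something with over 40 N, if the wrist force passes 120 N, or if a joint passes its speed limit or range.

## Robot

A 6-joint arm with a two-finger parallel gripper is mounted at the origin on the work surface. World frame = base frame: x ahead of the robot, y to its left, z up, the work surface at z = 0. Lengths are in mm, angles in rad, forces in N, time in s.
With the tool pointing down it reaches from about 400 to 925 mm from the base axis. Payload 12.5 kg.
Tool frame: the origin (TCP) lies at the very end of the fingers, on their centre line; the grasp point (between the pads) lies arm.grip_depth behind it (arm.grip_depth is the distance from the TCP to the grasp point, in mm); z points along the fingers, y is the line along which they close (so a half turn about z gives the same grasp; the last joint's range is limited). The gripper opens to 95 mm and grips with 3 to 60 N. Pads are 20 mm wide; open, the fingers measure 119 mm over their backs; the gripper's body (75 mm by 180 mm) begins 59 mm behind the grasp point.
Start: joints at [-1.241, 0.491, 1.559, -0, 1.092, -0.106], TCP at [263.859, -566.591, 214.661] pointing down, gripper open.
Joint ranges: [-3.1, 3.1], [-0.84, 2.19], [0.05, 2.79], [-1.13, 4.28], [0.06, 2.93], [-2.69, 2.69]. Speed limits (rad/s): [2.22, 2.22, 2.79, 3.14, 3.14, 3.14].

## Interface

Orientations are given as a rotation vector (axis times angle).
In Python, from rig import arm gives the robot as it stands.
- The arm moves only by the tool carry_out, never from a script. Its argument "targets" is a list of rows, each a list of 6 numbers: the shift along the tool's x, y, z each as a share of 0.1 m, from -1 to 1, then the turn, a rotation vector about the tool's x, y, z each as a share of 180 degrees, from -1 to 1. In form: [[x, y, z, wx, wy, wz], ...]. A call has 1 to 20 rows; each row is the pose to reach, as a shift and turn from the pose commanded when the call began, along the tool's axes at that moment, turning the shorter way round; what a row does not reach only later rows make up. A row lasts 1/12 s, in which the tool goes at most 41.7 mm and 7.16 degrees, less where a joint would pass 70% of its speed; a pose out of reach is approached as far as the arm can. A call with a number of a shift or a turn outside -1 to 1 is refused whole. A call with a gripper value outside its range is refused whole. "grip" is the closure, from 0 (fully open) to 1 (shut), set as the call begins (left out, the last holds). The fingers move at their own pace and stop on an object; "squeeze" is the grip in N (left out, the last holds). Time passes only in rows, so rows that repeat a pose let the fingers close. It gives the time, the measured TCP pose, the force, the opening and the grip force at its end, in the units of the state.
- arm.get_obs(): the state, without advancing time (a new reading comes with each control period).
- arm.snapshot(name): name is "scene" or "top" or "wrist"; returns the picture (384x512x3 uint8, red, green, blue); there is no depth.
- arm.get_calibration(name): a dict with "camera_matrix" (3x3 intrinsics, pixels), "R" (3x3) and "t" (3): a world point X has camera coordinates R X + t. Camera axes: x right, y down, z forward; pixel columns grow to the right and rows downward; lengths in mm; the calibration is good to about 2 mm. A picture is of the moment at which its call begins: read the wrist's pose just before it. get_calibration takes no time and is no camera call; for the wrist camera it gives the pose at the moment of the call.
- arm.job_done(): hands the job in; it is judged then, once.
The state is a dict: "time": time; "joint_pos": joint angles; "qd": joint speeds; "effort": joint torques, N m; "ee_pos": TCP position; "tool_rot": TCP orientation; "contact_force": force on the tool from outside, world axes, zero at the start; "torque": the same for the moment, N m; "opening": opening from 0.0 (shut) to 1.0 (fully open); "finger_force": force on a finger pad.
Only numpy, scipy, OpenCV 4.12 (cv2) and the standard library are available. Lean on these libraries where they do the work, as an engineer would, in place of code of your own. Each camera call takes 0.05 s, during which the arm holds its last target. There are 200 camera calls.

## Working session

There is one attempt and no reset: what is moved stays moved. The work goes in short steps, Python scripts to look and compute and a tool call to move; the robot and the scene stay as the last step left them, time stands still between calls to the robot, and variables do not carry over. Pictures are saved under pics/ and viewed, at most 10 in all, crops included, and the job is handed in when it is done.

Besides the shell and the picture viewer there is one more tool, called after "Emit:" as a command line: name --pt "numbers of a row" for each row, then --argument value for the rest. carry_out: Moves the arm, as the interface text tells. Its arguments: {"type":"object","properties":{"targets":{"type":"array","items":{"type":"array","items":{"type":"number"}}},"grip":{"type":"number"},"squeeze":{"type":"number"}},"required":["targets"]}

```bash
mkdir -p pics; python3 - <<'E'
from rig import arm
import cv2,numpy as np
print(arm.grip_depth); o=arm.get_obs(); print(o)
ims=[]
for n in("scene","top"):
    im=arm.snapshot(n); np.save(f"pics/{n}0.npy",im); cv2.imwrite(f"pics/{n}0.png",im[:,:,::-1])
    c=arm.get_calibration(n); print(n,c)
E
```

```text
18.8
{'time': 0.0, 'joint_pos': array([-1.24058563e+00,  4.91541629e-01,  1.55948444e+00, -2.29244674e-06,
        1.09167047e+00, -1.05576475e-01]), 'qd': array([-0.00048193, -0.00011306,  0.00060326,  0.00033489,  0.00301645,
       -0.00031691]), 'effort': array([-6.22656007e-04, -6.12651515e+01, -2.58184361e+01,  6.92416937e-02,
        4.81639104e-02, -9.29601219e-05]), 'ee_pos': array([ 263.77824303, -566.3292516 ,  214.06083312]), 'tool_rot': array([-3.06623845e+00, -6.78893606e-01,  1.97452204e-04]), 'contact_force': array([0.19003054, 0.08967932, 0.04664732]), 'torque': array([ 0.04994395, -0.05484643,  0.05082831]), 'finger_force': 0.0, 'opening': 1.0014140646798038}
scene {'camera_matrix': array([[479.18635418,   0.        , 257.66544865],
       [  0.        , 479.18635418, 200.12818622],
       [  0.        ,   0.        ,   1.        ]]), 'R': array([[ 0.06297664,  0.99800194,  0.00510617],
       [ 0.80155674, -0.0475309 , -0.59602651],
       [-0.59459291,  0.04162863, -0.80294852]]), 't': array([ -47.00175619, -367.47219086, 1871.70811831])}
top {'camera_matrix': array([[451.87671714,   0.        , 248.86174006],
       [  0.        , 451.87671714, 191.63290047],
       [  0.        ,   0.        ,   1.        ]]), 'R': array([[ 0.0201628 , -0.9997577 ,  0.00883137],
       [-0.98389774, -0.02141041, -0.17744532],
       [ 0.17759141, -0.00511137, -0.98409104]]), 't': array([  -8.42993195,  596.945865  , 1556.71364513])}
```

View pics/scene0.png

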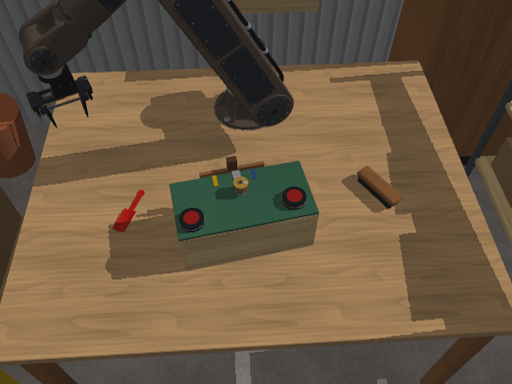

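View pics/top0.png

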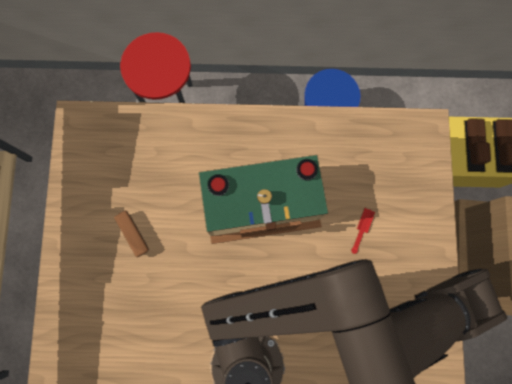

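The scene and top views show the cupboard with its front facing the robot. In the top image the yellow mark is at about (287,213), the blue at (251,217), the nut at (264,196) and the pull near (268,228).

```bash
cat > h.py <<'E'
import numpy as np,cv2
from scipy.spatial.transform import Rotation as R
def ray(c,px,z):
    "pixels onto plane at height z"
    px=np.atleast_2d(px).astype(float); d=np.c_[px,np.ones(len(px))]@np.linalg.inv(c["camera_matrix"]).T@c["R"]
    C=-c["R"].T@c["t"]; return C+d*((z-C[2])/d[:,2])[:,None]
def proj(c,X):
    q=np.atleast_2d(X)@c["R"].T+c["t"]; q=q@c["camera_matrix"].T; return q[:,:2]/q[:,2:]
def blobs(im,lo,hi,amin=15):
    hsv=cv2.cvtColor(im,cv2.COLOR_RGB2HSV); m=cv2.inRange(hsv,lo,hi)
    cs,_=cv2.findContours(m,cv2.RETR_EXTERNAL,cv2.CHAIN_APPROX_NONE)
    return m,sorted([k for k in cs if cv2.contourArea(k)>=amin],key=cv2.contourArea,reverse=True)
def cen(k):
    m=cv2.moments(k); return np.array([m["m10"],m["m01"]])/m["m00"]
def move(o,tcp,rot):
    "shares for a move from the pose o (pos,R) to tcp,rot"
    p,r=o; d=r.inv().apply(np.array(tcp)-p)/100; w=(r.inv()*rot).as_rotvec()/np.pi
    return np.round(d,4),np.round(w,4)
E
python3 - <<'E'
from rig import arm
from h import *
for n in("top","scene"):
    im=np.load(f"pics/{n}0.npy"); c=arm.get_calibration(n)
    m,g=blobs(im,(65,100,30),(90,255,255),500)
    h=cv2.convexHull(g[0]); r=cv2.minAreaRect(ray(c,h[:,0],180)[:,:2].astype(np.float32)); print(n,"green",r,len(g))
    for nm,lo,hi,z in(("yel",(22,120,120),(35,255,255),181.6),("blue",(100,120,60),(125,255,255),181.6),("red",(0,150,80),(8,255,255),202)):
        for k in blobs(im,lo,hi,6)[1][:6]: print(nm,cv2.contourArea(k),cen(k).round(1),ray(c,cen(k),z)[0].round(1))
E
```

```text
Traceback (most recent call last):
IndexError: list index out of range
```

```bash
python3 - <<'E'
from rig import arm
from h import *
for n,s in(("top",(240,175)),("scene",(270,210))):
    im=np.load(f"pics/{n}0.npy"); c=arm.get_calibration(n)
    print(cv2.cvtColor(im,cv2.COLOR_RGB2HSV)[s[1],s[0]])
    m,g=blobs(im,(60,60,20),(95,255,255),500)
    if g:
        h=cv2.convexHull(g[0]); r=cv2.minAreaRect(ray(c,h[:,0],180)[:,:2].astype(np.float32)); print(n,"green",r,len(g))
    for nm,lo,hi,z in(("yel",(18,150,120),(35,255,255),181.6),("blue",(100,120,40),(125,255,255),181.6),("red",(0,150,60),(8,255,255),202)):
        for k in blobs(im,lo,hi,6)[1][:6]: print(nm,cv2.contourArea(k),cen(k).round(1),ray(c,cen(k),z)[0].round(1))
E
```

```text
[71 95 99]
top green ((572.1264038085938, -40.861480712890625), (194.58473205566406, 392.76043701171875), 9.861836433410645) 1
yel 1160.0 [469.2 149. ] [ 734.7 -729.6  181.6]
yel 17.5 [286.4 212.5] [ 507.6 -118.5  181.6]
blue 1635.0 [331.9  89. ] [ 936.9 -272.2  181.6]
blue 30.0 [251.  217.7] [488.3  -4.  181.6]
red 3548.0 [155.   65.4] [998.5 332.  202. ]
red 334.0 [363.2 226.5] [ 465.1 -362.3  202. ]
red 142.5 [307.  168.4] [ 651.3 -183.2  202. ]
red 141.0 [217.5 183.9] [593.4 107.  202. ]
[ 74 109  84]
scene green ((581.61962890625, -35.404327392578125), (202.0004425048828, 396.4634094238281), 9.922442436218262) 1
yel 69.5 [239.4 182.5] [526.2 -41.  181.6]
yel 29.5 [214.7 180.3] [ 513.7 -113.6  181.6]
blue 27.5 [252.9 173.6] [494.5   0.8 181.6]
red 376.0 [127.1 214.2] [ 635.9 -353.5  202. ]
red 154.5 [190.8 217.2] [ 656.3 -178.8  202. ]
red 139.5 [294.  195.2] [597.7 111.6 202. ]
```

Emit:
carry_out --pt "0.2 -0.2 -0.2 0 0 0" --pt "0.5 -0.45 -0.4 0 0 0" --pt "0.86 -0.72 -0.6 0 0 0" --pt "0.86 -0.72 -0.6 0 0 0"

```text
time: 0.43
ee_pos: [313.2, -461.8, 277.2]
tool_rot: [3.065, 0.681, 0.002]
contact_force: [0.3, -0.1, 0.5]
opening: 0.999
finger_force: 0.0
```

Emit:
carry_out --pt "0.3 -0.24 -0.2 0 0 0" --pt "0.6 -0.48 -0.4 0 0 0" --pt "0.86 -0.72 -0.6 0 0 0" --pt "0.86 -0.72 -0.6 0 0 0"

```text
time: 0.77
ee_pos: [360.9, -360.0, 338.1]
tool_rot: [3.063, 0.683, 0.004]
contact_force: [0.2, -0.1, 0.4]
opening: 1.002
finger_force: 0.0
```

Emit:
carry_out --pt "0.3 -0.24 -0.2 0 0 0" --pt "0.6 -0.48 -0.4 0 0 0" --pt "0.86 -0.72 -0.5 0 0 0" --pt "0.86 -0.72 -0.5 0 0 0"

```text
time: 1.1
ee_pos: [408.4, -258.1, 386.9]
tool_rot: [3.064, 0.684, 0.005]
contact_force: [-0.2, -0.3, 0.0]
opening: 0.999
finger_force: 0.0
```

Emit:
carry_out --pt "0.3 -0.24 0 0 0 0" --pt "0.6 -0.48 0 0 0 0" --pt "0.86 -0.72 0 0 0 0" --pt "0.86 -0.72 0 0 0 0"

```text
time: 1.43
ee_pos: [455.4, -156.7, 384.1]
tool_rot: [-3.065, -0.684, -0.0]
contact_force: [0.7, -0.3, 0.5]
opening: 0.997
finger_force: 0.0
```

Emit:
carry_out --pt "0.25 -0.2 0 0 0 0.02" --pt "0.5 -0.4 0 0 0 0.05" --pt "0.8 -0.7 0 0 0 0.083" --pt "0.8 -0.7 0 0 0 0.083" --pt "0.8 -0.7 0 0 0 0.083" --pt "0.8 -0.7 0 0 0 0.083"

```text
time: 1.93
ee_pos: [497.0, -63.8, 384.1]
tool_rot: [3.129, 0.278, -0.002]
contact_force: [0.4, -0.1, -0.7]
opening: 0.999
finger_force: 0.0
```

```bash
python3 - <<'E'
from rig import arm
from h import *
o=arm.get_obs(); c=arm.get_calibration("wrist"); im=arm.snapshot("wrist")
print(o["time"],o["ee_pos"],o["tool_rot"],o["joint_pos"],c)
np.save("pics/w1.npy",im); cv2.imwrite("pics/w1.png",im[:,:,::-1])
E
```

```text
1.9333 [497.04186586 -63.75039355 384.08248057] [ 3.12906982e+00  2.77898363e-01 -1.56439855e-03] [-2.59160403e-01  1.73318099e-01  1.58448265e+00 -5.42788621e-04
  1.38465799e+00  1.13457779e+00] {'camera_matrix': array([[319.31932157,   0.        , 253.94550902],
       [  0.        , 319.31932157, 192.34665737],
       [  0.        ,   0.        ,   1.        ]]), 'R': array([[ 0.17581205, -0.98442307, -0.00116282],
       [-0.95396937, -0.1706645 ,  0.24660914],
       [-0.24296617, -0.04224756, -0.96911433]]), 't': array([-149.93084495,  391.92975447,  671.92998814])}
```

View pics/w1.png

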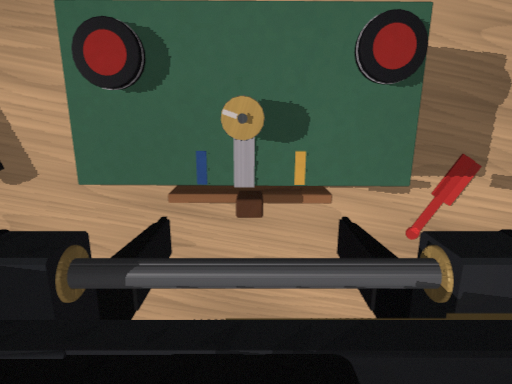

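The wrist view shows the nut at (243,118) with its white line pointing to the left, the yellow mark at (300,167) and the blue at (202,167). The pull is at (250,203) and the front edge lies along row ~186.

```bash
python3 - <<'E'
from rig import arm
from h import *
im=np.load("pics/w1.npy"); c=arm.get_calibration("wrist"); o=arm.get_obs()
m,g=blobs(im,(60,60,20),(95,255,255),500); h=g[0][:,0]
def fit(p): vx,vy,*_=cv2.fitLine(p.astype(np.float32),cv2.DIST_HUBER,0,.01,.01).ravel(); return np.degrees(np.arctan2(vy,vx)),p.mean(0)
for nm,s in(("front",(h[:,1]>178)&(h[:,0]>85)&(h[:,0]<165)|(h[:,1]>178)&(h[:,0]>335)&(h[:,0]<408)),("left",(h[:,0]<85)&(h[:,1]>90)&(h[:,1]<180)),("right",(h[:,0]>405)&(h[:,1]>90)&(h[:,1]<180))):
    print(nm,s.sum(),fit(ray(c,h[s],180)[:,:2]))
P={}
for nm,lo,hi,z in(("yel",(18,130,120),(35,255,255),181.6),("blue",(100,120,40),(125,255,255),181.6)):
    for k in blobs(im,lo,hi,30)[1][:3]: 
        print(nm,cv2.contourArea(k),cen(k).round(1),ray(c,cen(k),z)[0].round(1),cv2.boundingRect(k))
        print(" rect",cv2.minAreaRect(ray(c,k[:,0],z)[:,:2].astype(np.float32)))
# nut circle
y0,x0=85,210; crop=im[y0:160,x0:285]
m,ks=blobs(im,(12,90,60),(35,255,255),30)
mm=np.zeros_like(m)
for k in ks:
    a=cen(k)
    if abs(a[0]-243)<25 and abs(a[1]-118)<25: print("nutblob",cv2.contourArea(k),cv2.minEnclosingCircle(k),cv2.boundingRect(k))
hsv=cv2.cvtColor(im,cv2.COLOR_RGB2HSV)
for y in(196,204,210,214): print(y,im[y,228:272:2].tolist())
big=cv2.resize(im[80:225,180:325],None,fx=4,fy=4,interpolation=cv2.INTER_CUBIC); cv2.imwrite("pics/w1c.png",big[:,:,::-1])
E
```

```text
front 151 (np.float32(-80.37175), array([477.32946344, -53.7686963 ]))
left 89 (np.float32(9.805273), array([499.714663 , 149.6201884]))
right 89 (np.float32(9.701445), array([ 568.88860074, -240.36109286]))
yel 1095.0 [243.3 117.8] [554.  -41.8 181.6] (222, 96, 42, 44)
 rect ((553.7706909179688, -40.85191345214844), (46.7697639465332, 47.50385284423828), 88.8536605834961)
yel 368.0 [440.7 264.9] [ 417.5 -320.7  181.6] (424, 246, 29, 46)
 rect ((414.01715087890625, -323.9991760253906), (72.20126342773438, 21.215871810913086), 42.55801773071289)
yel 314.0 [299.6 167.4] [ 509.3 -116.8  181.6] (294, 151, 12, 34)
 rect ((508.9493408203125, -116.92073822021484), (39.5112190246582, 12.41021728515625), 9.745944023132324)
blue 306.5 [201.2 167.1] [489.4  -2.2 181.6] (196, 151, 11, 34)
 rect ((488.66033935546875, -2.0875768661499023), (39.673484802246094, 11.817113876342773), 7.934840679168701)
nutblob 1255.5 ((242.39332580566406, 117.43333435058594), 22.09012794494629) (221, 96, 44, 44)
196 [[127, 86, 57], [126, 84, 56], [126, 84, 56], [127, 85, 58], [103, 68, 45], [45, 30, 20], [39, 25, 17]
[... 523 characters left out ...]
, 106], [177, 141, 104]]
210 [[173, 138, 103], [177, 140, 105], [182, 145, 107], [186, 147, 110], [107, 76, 55], [81, 51, 36], [80, 50, 33], [81, 51, 35], [81, 51, 35], [82, 51, 36], [80, 51, 34], [81, 51, 35], [84, 53, 38], [83, 52, 35], [83, 53, 36], [82, 51, 35], [80, 50, 36], [68, 47, 32], [176, 139, 104], [176, 140, 104], [175, 139, 103], [176, 139, 104]]
214 [[171, 134, 100], [173, 136, 102], [175, 139, 103], [178, 141, 105], [104, 75, 54], [83, 53, 36], [81, 50, 36], [82, 53, 37], [82, 52, 36], [81, 51, 35], [82, 53, 35], [84, 52, 36], [84, 52, 36], [83, 52, 35], [81, 53, 34], [79, 49, 34], [77, 48, 34], [71, 49, 34], [175, 139, 103], [175, 140, 104], [175, 139, 103], [175, 140, 104]]
```

View pics/w1c.png

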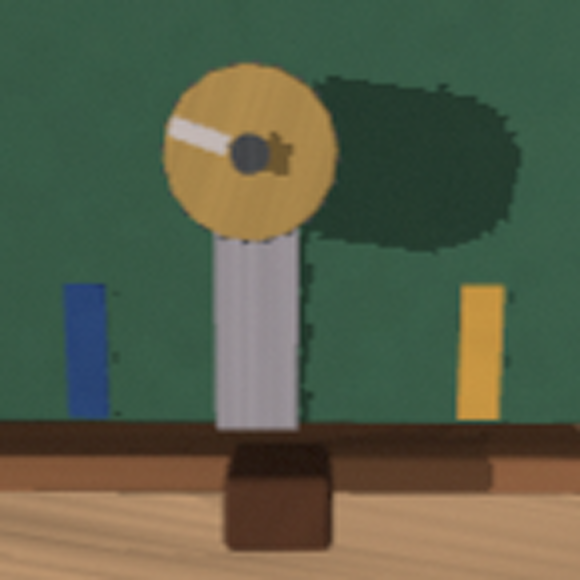

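The enlarged crop confirms the pull's top face spans columns 236.2–262.8 and rows 199–217.5 in full-image pixels. A brake bar runs from the nut to the door, and the white line points left and slightly up.

```bash
cat >> h.py <<'E'
yaw=np.radians(9.72); CX=np.array([np.cos(yaw),np.sin(yaw),0]); CY=np.array([-np.sin(yaw),np.cos(yaw),0])
DOWN=R.from_euler("z",yaw)*R.from_euler("x",np.pi)   # tool x = CX, tool y = -CY
E
python3 - <<'E'
from rig import arm
from h import *
c=arm.get_calibration("wrist"); o=arm.get_obs(); T=(o["ee_pos"],R.from_rotvec(o["tool_rot"]))
p=ray(c,(249.5,208.2),222)[0]; y=ray(c,(299.6,167.4),181.6)[0]; b=ray(c,(201.2,167.1),181.6)[0]
for z in (225,226): n=ray(c,(242.6,117.8),z)[0]; print("nut",n,n@CX,n@CY)
f=np.array([477.33,-53.77,0])@CX
print("front x",f,"nut x exp",f+80,"pull x exp",f-16)
for q in(p,y,b): print(q,q@CX-f,q@CY)
print("slide",(y-p)@CY)
t=p.copy(); t+=CX*(f-16-p@CX); print(T[0],move(T,[t[0],t[1],188],DOWN))
print(ray(c,[(236.2,208),(262.8,208),(249.5,198.8),(249.5,217.5)],222)@np.c_[CX,CY])
E
```

```text
nut [554.93843844 -42.36216937 225.        ] 539.819921510287 -135.4462114464368
nut [554.9639639  -42.39392218 226.        ] 539.8397196081476 -135.48181797694554
front x 461.3995602802675 nut x exp 541.3995602802675 pull x exp 445.3995602802675
[461.68149823 -65.56137812 222.        ] -17.414640178793604 -142.56749569806277
[ 509.30548901 -116.76002029  181.6       ] 20.881645813227408 -201.07168305113046
[489.34244091  -2.23525993 181.6       ] 20.540785146335736 -84.82054180905905
slide -58.504187353067664
[496.9050883  -64.17131603 384.2240129 ] (array([-0.3336, -0.0482,  1.9625]), array([0.0001, 0.0002, 0.002 ]))
[[ 444.12308037 -128.09548322]
 [ 444.30154671 -157.03701695]
 [ 454.59393251 -142.54209189]
 [ 433.32931904 -142.59301107]]
```

Emit:
carry_out --pt "-0.1 -0.02 0.3 0 0 0.002" --pt "-0.2 -0.04 0.6 0 0 0.002" --pt "-0.335 -0.05 1.0 0 0 0.002" --pt "-0.335 -0.05 1.0 0 0 0.002"

```text
time: 2.32
ee_pos: [458.3, -64.4, 279.0]
tool_rot: [-3.127, -0.263, 0.016]
contact_force: [-1.1, -0.2, -0.3]
opening: 1.005
finger_force: 0.0
```

Emit:
carry_out --pt "0 0 0.3 0 0 0" --pt "0 0 0.55 0 0 0" --pt "0 0 0.8 0 0 0" --pt "0 0 0.96 0 0 0" --pt "0 0 0.96 0 0 0"

```text
time: 2.73
ee_pos: [463.4, -65.0, 187.6]
tool_rot: [-3.13, -0.263, 0.004]
contact_force: [-0.4, 0.2, -0.3]
opening: 1.002
finger_force: 0.0
```

Emit:
carry_out --pt "0 0 0 0 0 0" --pt "0 0 0 0 0 0" --pt "0 0 0 0 0 0" --pt "0 0 0 0 0 0" --pt "0 0 0 0 0 0" --pt "0 0 0 0 0 0" --pt "0 0 0 0 0 0" --pt "0 0 0 0 0 0" --grip 1 --squeeze 15

```text
time: 3.4
ee_pos: [463.3, -64.0, 188.8]
tool_rot: [3.13, 0.265, 0.0]
contact_force: [-0.9, 0.5, 0.3]
opening: 0.494
finger_force: 0.0
```

Emit:
carry_out --pt "0 0 0 0 0 0" --pt "0 0 0 0 0 0" --pt "0 0 0 0 0 0" --pt "0 0 0 0 0 0" --pt "0 0 0 0 0 0" --pt "0 0 0 0 0 0"

```text
time: 3.9
ee_pos: [463.2, -64.0, 188.6]
tool_rot: [3.13, 0.265, -0.0]
contact_force: [0.8, -0.4, 0.1]
opening: 0.316
finger_force: 15.0
```

Emit:
carry_out --pt "0 0.05 0 0 0 0" --pt "0 0.11 0 0 0 0" --pt "0 0.18 0 0 0 0" --pt "0 0.25 0 0 0 0" --pt "0 0.32 0 0 0 0" --pt "0 0.39 0 0 0 0" --pt "0 0.46 0 0 0 0" --pt "0 0.52 0 0 0 0" --pt "0 0.56 0 0 0 0" --pt "0 0.585 0 0 0 0" --pt "0 0.585 0 0 0 0" --pt "0 0.585 0 0 0 0" --pt "0 0.585 0 0 0 0"

```text
time: 4.98
ee_pos: [473.3, -121.8, 188.6]
tool_rot: [3.13, 0.265, 0.001]
contact_force: [5.7, -0.3, -3.8]
opening: 0.317
finger_force: 15.0
```

```bash
python3 - <<'E'
from rig import arm
from h import *
o=arm.get_obs(); c=arm.get_calibration("wrist"); im=arm.snapshot("wrist")
print(o["ee_pos"]@np.c_[CX,CY],o["ee_pos"],o["opening"],o["finger_force"])
np.save("pics/w2.npy",im); cv2.imwrite("pics/w2.png",im[:,:,::-1])
for k in blobs(im,(18,130,120),(35,255,255),60)[1]: q=ray(c,cen(k),181.6)[0]; print(cv2.contourArea(k),cen(k),q,q@CY)
E
```

```text
[ 445.92565454 -199.93447005] [ 473.27983653 -121.77716545  188.63047436] 0.31707078202849126 14.998782277107239
7590.0 [88.94213878 46.63014932] [557.25966521 -21.74238085 181.6       ] -115.51432904838916
1410.5 [255.22698807 167.08377644] [ 509.89316207 -116.53554446  181.6       ] -200.94964852385894
113.5 [314.60352423 256.86343612] [ 461.87218621 -161.12157741  181.6       ] -236.78808414862795
60.5 [317.20110193 288.15702479] [ 441.51546057 -167.21263884  181.6       ] -239.3548098102215
```

View pics/w2.png

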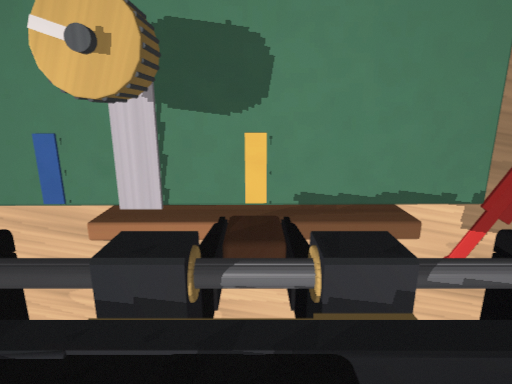

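The wrist view shows the pull held between the fingers, near column 255, and the yellow mark at column 255. I'll check the pixel alignment more closely.

```bash
python3 - <<'E'
from rig import arm
from h import *
im=np.load("pics/w2.npy"); c=arm.get_calibration("wrist")
for y in(226,236): 
    print(y,[(x,im[y,x].tolist()) for x in list(range(214,230,1))+list(range(280,297,1))])
m,ks=blobs(im,(18,130,120),(35,255,255),60)
for y in (140,165,195): xs=np.where(m[y,235:280])[0]+235; print(y,xs.min(),xs.max())
# expected columns
for yy in(-199.93,-200.95):
    X=CX*445.4+CY*yy
    print(yy,proj(c,[[*X[:2],222],[*(X+CY*15-CX*11)[:2],222],[*(X-CY*15-CX*11)[:2],222]]).round(1).tolist(), proj(c,[[*(CX*482+CY*yy)[:2],181.6]]).round(1))
print(c["R"]@CY)
E
```

```text
226 [(214, [13, 15, 13]), (215, [14, 12, 14]), (216, [16, 15, 15]), (217, [15, 13, 15]), (218, [17, 16, 17]), (219, [17, 15, 15]), (220, [13, 15, 14]), (221, [13, 13, 15]), (222, [17, 16, 17]), (223, [19, 19, 20]), (224, [19, 17, 18]), (225, [21, 20, 21]), (226, [26, 24, 24]), (227, [38, 27, 22]), (228, [44, 28, 19]), (229, [43, 29, 19]), (280, [48, 31, 21]), (281, [41, 29, 24]), (282, [23, 20, 21]), (283, [20, 21, 20]), (284, [23, 21, 23]), (285, [16, 13, 17]), (286, [16, 15, 15]), (287, [12, 14, 14]), (288, [14, 13, 14]), (289, [11, 13, 12]), (290, [15, 12, 13]), (291, [14, 13, 14]), (292, [13, 13, 13]), (293, [12, 11, 14]), (294, [17, 16, 16]), (295, [14, 10, 14]), (296, [44, 31, 23])]
236 [(214, [15, 14, 13]), (215, [14, 10, 12]), (216, [12, 12, 13]), (217, [10, 10, 9]), (218, [16, 16, 16]), (219, [14, 15, 14]), (220, [18, 18, 17]), (221, [22, 20, 22]), (222, [21, 20, 22]), (223, [22, 22, 23]), (224, [33, 24, 21]), (225, [43, 30, 23]), (226, [44, 28, 22]), (227, [42, 28, 18]), (228, [42, 27, 19]), (229, [44, 28, 20]), (280, [47, 31, 23]), (281, [48, 32, 22]), (282, [45, 31, 21]), (283, [42, 29, 20]), (284, [29, 21, 18]), (285, [19, 19, 19]), (286, [21, 21, 21]), (287, [19, 18, 19]), (288, [16, 16, 17]), (289, [11, 10, 10]), (290, [11, 12, 13]), (291, [16, 15, 16]), (292, [16, 17, 15]), (293, [15, 15, 14]), (294, [9, 10, 11]), (295, [14, 13, 15]), (296, [15, 12, 14])]
140 245 266
165 245 265
195 245 265
-199.93 [[253.5, 260.9], [222.0, 282.1], [285.0, 282.0]] [[253.5 168.7]]
-200.95 [[255.7, 260.9], [224.2, 282.1], [287.2, 282.0]] [[255.4 168.7]]
[-9.99999143e-01  9.36943109e-04  9.14256550e-04]
```

Emit:
carry_out --pt "0 0.004 0 0 0 0" --pt "0 0.007 0 0 0 0" --pt "0 0.007 0 0 0 0" --pt "0 0.007 0 0 0 0" --pt "0 0.007 0 0 0 0"

```text
time: 5.45
ee_pos: [473.3, -121.9, 188.6]
tool_rot: [-3.13, -0.265, -0.001]
contact_force: [4.3, 1.7, -3.1]
opening: 0.317
finger_force: 15.0
```

Emit:
carry_out --pt "0 0 0 0 0 0" --pt "0 0 0 0 0 0" --pt "0 0 0 0 0 0" --pt "0 0 0 0 0 0" --pt "0 0 0 0 0 0" --pt "0 0 0 0 0 0" --grip 0.3

```text
time: 5.95
ee_pos: [473.1, -122.3, 188.6]
tool_rot: [3.13, 0.265, -0.0]
contact_force: [-0.2, -0.5, -0.1]
opening: 0.676
finger_force: 0.0
```

Emit:
carry_out --pt "0 0 -0.2 0 0 0" --pt "0 0 -0.5 0 0 0" --pt "0 0 -0.8 0 0 0" --pt "0 0 -1 0 0 0" --pt "0 0 -1 0 0 0" --pt "0 0 -1 0 0 0"

```text
time: 6.45
ee_pos: [473.3, -122.4, 289.2]
tool_rot: [3.129, 0.265, 0.003]
contact_force: [0.3, 0.3, 0.2]
opening: 0.7
finger_force: 0.0
```

```bash
python3 - <<'E'
from rig import arm
from h import *
o=arm.get_obs(); c=arm.get_calibration("wrist"); im=arm.snapshot("wrist")
print(o["ee_pos"],o["ee_pos"]@np.c_[CX,CY],o["opening"],o["joint_pos"])
np.save("pics/w3.npy",im); cv2.imwrite("pics/w3.png",im[:,:,::-1])
for k in blobs(im,(18,130,120),(35,255,255),60)[1]: q=ray(c,cen(k),181.6)[0]; print(cv2.contourArea(k),cen(k),q,q@CY)
pc=proj(c,[[*(CX*445.4+CY*-200.95)[:2],222]])[0]; print(pc)
for dy in (-4,0,4):
    y=int(pc[1]+dy); r=im[y].astype(int).sum(1); x=np.arange(int(pc[0])-45,int(pc[0])+46); print(y,x[0],r[x].tolist())
E
```

```text
[ 473.27067506 -122.36769975  289.2443919 ] [ 445.81692265 -200.51498023] 0.6996107476437297 [-3.88191137e-01  2.18247412e-01  1.77682189e+00 -9.30156138e-05
  1.14466874e+00  1.01389849e+00]
2518.5 [159.89722719  71.53980544] [558.1267902  -29.98151034 181.6       ] -123.7815821983087
590.0 [253.99689266 147.63728814] [ 509.77853439 -116.46657441  181.6       ] -200.86231557989092
211.5 [383.58392435 257.19858156] [ 428.50494475 -254.67871147  181.6       ] -323.3686613609549
94.5 [389.92768959 286.75308642] [ 399.33206627 -269.01188041  181.6       ] -332.5707142901761
[254.17110249 201.84453401]
197 209 [364, 362, 365, 364, 363, 362, 365, 368, 366, 360, 362, 362, 361, 361, 362, 361, 360, 362, 358, 359, 357, 353, 356, 357, 354, 269, 175, 184, 172, 181, 179, 182, 176, 179, 173, 175, 172, 178, 180, 173, 176, 173, 170, 174, 177, 180, 176, 176, 168, 172, 180, 175, 177, 179, 182, 177, 181, 181, 182, 184, 176, 157, 130, 211, 364, 429, 427, 427, 428, 427, 431, 428, 431, 427, 425, 424, 426, 423, 432, 440, 451, 455, 459, 463, 466, 462, 466, 464, 462, 460, 464]
201 209 [433, 432, 431, 435, 4
[... 197 characters left out ...]
, 173, 171, 175, 169, 175, 178, 173, 176, 178, 185, 181, 182, 177, 185, 181, 185, 172, 150, 119, 207, 371, 433, 437, 440, 442, 447, 449, 445, 447, 447, 444, 444, 442, 441, 438, 432, 434, 433, 427, 424, 420, 420, 422, 419, 424, 421, 420]
205 209 [430, 430, 426, 426, 426, 427, 423, 422, 421, 423, 425, 427, 430, 432, 433, 437, 436, 439, 438, 439, 440, 441, 439, 439, 438, 345, 208, 185, 176, 175, 174, 172, 178, 178, 177, 171, 172, 173, 177, 177, 179, 177, 173, 175, 174, 172, 175, 180, 179, 182, 182, 183, 178, 183, 183, 187, 180, 174, 179, 180, 167, 145, 122, 211, 376, 444, 439, 444, 439, 443, 439, 442, 439, 438, 438, 439, 442, 444, 443, 444, 448, 445, 436, 442, 438, 436, 434, 433, 436, 439, 441]
```

View pics/w3.png

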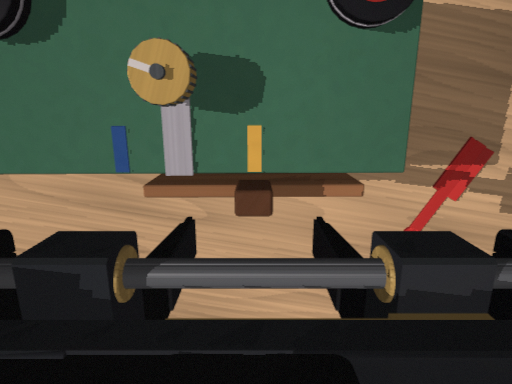

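The door is at the yellow mark to within about 0.6 mm (pull centre at column 253.3, mark at 254.0). Next is the nut.

Emit:
carry_out --pt "0.15 -0.1 0 0 0 -0.04" --pt "0.35 -0.25 0 0 0 -0.08" --pt "0.6 -0.4 0 0 0 -0.12" --pt "0.8 -0.55 0 0 0 -0.16" --pt "0.94 -0.65 0 0 0 -0.2" --pt "0.94 -0.65 0 0 0 -0.24" --pt "0.94 -0.65 0 0 0 -0.28" --pt "0.94 -0.65 0 0 0 -0.32" --pt "0.94 -0.65 0 0 0 -0.36" --pt "0.94 -0.65 0 0 0 -0.4" --pt "0.94 -0.65 0 0 0 -0.44" --pt "0.94 -0.65 0 0 0 -0.48" --pt "0.94 -0.65 0 0 0 -0.52" --pt "0.94 -0.65 0 0 0 -0.56" --pt "0.94 -0.65 0 0 0 -0.6" --pt "0.94 -0.65 0 0 0 -0.64" --pt "0.94 -0.65 0 0 0 -0.667" --pt "0.94 -0.65 0 0 0 -0.667" --pt "0.94 -0.65 0 0 0 -0.667" --pt "0.94 -0.65 0 0 0 -0.667"

```text
time: 8.17
ee_pos: [554.8, -42.5, 287.8]
tool_rot: [-1.339, -2.841, 0.001]
contact_force: [0.5, -0.9, 0.8]
opening: 0.7
finger_force: 0.0
```

```bash
python3 - <<'E'
from rig import arm
from h import *
o=arm.get_obs(); c=arm.get_calibration("wrist"); im=arm.snapshot("wrist")
r=R.from_rotvec(o["tool_rot"]); print(o["ee_pos"],o["ee_pos"]@np.c_[CX,CY],o["joint_pos"],r.as_matrix()[:,:2].round(3).tolist(),o["opening"])
m,ks=blobs(im,(12,90,60),(35,255,255),60)
pc=proj(c,[[*(CX*540+CY*-135.4)[:2],225.5]])[0]; print(pc)
np.save("pics/w4.npy",im)
im=im.copy(); cv2.circle(im,tuple(int(v) for v in pc),2,(255,0,0),-1)
cv2.imwrite("pics/w4.png",im[:,:,::-1])
E
```

```text
[554.75989764 -42.4659667  287.84282584] [ 539.62641928 -135.51837506] [-1.95078773e-01  3.25099403e-01  1.62728485e+00 -9.39413079e-05
  1.19047692e+00 -8.85099488e-01] [[-0.637, 0.771], [0.771, 0.637], [0.001, -0.001]] 0.6995355862648278
[256.31570718 205.71049022]
```

View pics/w4.png

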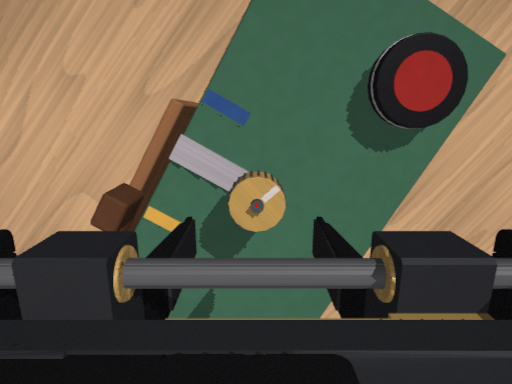

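The wrist view shows the nut centred at (257,204), where it was predicted, and clear of the pull at (118,208). Now I'll descend and grip.

Emit:
carry_out --pt "0 0 0.25 0 0 0" --pt "0 0 0.5 0 0 0" --pt "0 0 0.75 0 0 0" --pt "0 0 0.93 0 0 0" --pt "0 0 0.93 0 0 0" --pt "0 0 0.93 0 0 0"

```text
time: 8.72
ee_pos: [554.8, -42.4, 195.4]
tool_rot: [-1.336, -2.842, 0.001]
contact_force: [0.1, 0.2, 0.7]
opening: 0.698
finger_force: 0.0
```

Emit:
carry_out --pt "0 0 0 0 0 0" --pt "0 0 0 0 0 0" --pt "0 0 0 0 0 0" --pt "0 0 0 0 0 0" --pt "0 0 0 0 0 0" --pt "0 0 0 0 0 0" --pt "0 0 0 0 0 0" --pt "0 0 0 0 0 0" --grip 1 --squeeze 25

```text
time: 9.38
ee_pos: [556.5, -41.7, 196.7]
tool_rot: [1.333, 2.841, 0.004]
contact_force: [6.0, 7.5, 0.3]
opening: 0.458
finger_force: 25.0
```

```bash
cat > s.py <<'E'
from rig import arm
from h import *
o=arm.get_obs(); r=R.from_rotvec(o["tool_rot"]).as_matrix()
print(round(o["time"],2),"tcp",o["ee_pos"].round(2),"yaw",round(np.degrees(np.arctan2(r[1,0],r[0,0])),2),"F",o["contact_force"].round(2),"T",o["torque"].round(3),"eff6",round(o["effort"][5],3),"j6",round(o["joint_pos"][5],4),"open",round(o["opening"],3),round(o["finger_force"],1),"z-axis",r[:,2].round(4))
E
python3 s.py
```

```text
9.38 tcp [556.53 -41.65 196.72] yaw 129.71 F [5.95 7.46 0.34] T [ 1.213 -1.196  0.104] eff6 0.024 j6 -0.8882 open 0.458 25.0 z-axis [ 4.6e-03  9.0e-04 -1.0e+00]
```

Emit:
carry_out --pt "0 0.01 0 0 0 0" --pt "0 0.02 0 0 0 0" --pt "0 0.02 0 0 0 0" --pt "0 0.02 0 0 0 0" --pt "0 0.02 0 0 0 0"

```text
time: 9.8
ee_pos: [556.6, -41.5, 196.6]
tool_rot: [1.334, 2.843, -0.001]
contact_force: [-1.8, -0.2, 7.1]
opening: 0.458
finger_force: 25.0
```

```bash
python3 s.py
```

```text
9.8 tcp [556.64 -41.5  196.62] yaw 129.73 F [-1.81 -0.22  7.11] T [-0.244  0.224  0.018] eff6 0.036 j6 -0.8855 open 0.458 25.0 z-axis [ 1.1e-03 -9.0e-04 -1.0e+00]
```

Emit:
carry_out --pt "0 0 0 0 0 0.01" --pt "0 0 0 0 0 0.03" --pt "0 0 0 0 0 0.05" --pt "0 0 0 0 0 0.07" --pt "0 0 0 0 0 0.09" --pt "0 0 0 0 0 0.11" --pt "0 0 0 0 0 0.13" --pt "0 0 0 0 0 0.15" --pt "0 0 0 0 0 0.167" --pt "0 0 0 0 0 0.167"

```text
time: 10.63
ee_pos: [556.4, -41.6, 196.2]
tool_rot: [2.029, 2.398, -0.001]
contact_force: [-2.8, -2.4, 5.9]
opening: 0.461
finger_force: 25.0
```

```bash
python3 s.py
```

```text
10.63 tcp [556.37 -41.56 196.19] yaw 99.53 F [-2.77 -2.43  5.86] T [-0.503  0.422 -0.093] eff6 0.935 j6 -0.3584 open 0.461 25.0 z-axis [ 2.e-04 -8.e-04 -1.e+00]
```

Emit:
carry_out --pt "0 0 0 0 0 0.01" --pt "0 0 0 0 0 0.03" --pt "0 0 0.001 0 0 0.05" --pt "0 0 0.001 0 0 0.07" --pt "0 0 0.002 0 0 0.09" --pt "0 0 0.002 0 0 0.11" --pt "0 0 0.003 0 0 0.13" --pt "0 0 0.003 0 0 0.15" --pt "0 0 0.004 0 0 0.155" --pt "0 0 0.004 0 0 0.155"

```text
time: 11.47
ee_pos: [556.1, -41.5, 195.8]
tool_rot: [2.544, 1.842, -0.001]
contact_force: [-3.8, -2.3, 6.2]
opening: 0.462
finger_force: 25.0
```

```bash
python3 s.py
```

```text
11.47 tcp [556.12 -41.53 195.81] yaw 71.81 F [-3.83 -2.32  6.23] T [-0.408  0.719 -0.065] eff6 0.38 j6 0.1253 open 0.462 25.0 z-axis [-4.e-04 -7.e-04 -1.e+00]
```

Emit:
carry_out --pt "0 0 0 0 0 0.01" --pt "0 0 0.001 0 0 0.03" --pt "0 0 0.001 0 0 0.05" --pt "0 0 0.002 0 0 0.07" --pt "0 0 0.002 0 0 0.08" --pt "0 0 0.002 0 0 0.08"

```text
time: 11.97
ee_pos: [556.0, -41.5, 195.6]
tool_rot: [2.755, 1.509, -0.001]
contact_force: [-4.8, -2.3, 6.6]
opening: 0.461
finger_force: 25.0
```

```bash
python3 s.py
```

```text
11.97 tcp [556.04 -41.49 195.63] yaw 57.42 F [-4.83 -2.29  6.58] T [-0.323  0.834  0.535] eff6 1.229 j6 0.3768 open 0.461 25.0 z-axis [-6.e-04 -9.e-04 -1.e+00]
```

Emit:
carry_out --pt "0 0 0 0 0 0.01" --pt "0 0 0.001 0 0 0.03" --pt "0 0 0.001 0 0 0.05" --pt "0 0 0.002 0 0 0.06" --pt "0 0 0.002 0 0 0.06" --pt "0 0 0.002 0 0 0.06"

```text
time: 12.47
ee_pos: [556.6, -40.9, 195.5]
tool_rot: [2.884, 1.246, 0.001]
contact_force: [-1.1, 2.5, 5.5]
opening: 0.458
finger_force: 25.0
```

```bash
python3 s.py
```

```text
12.47 tcp [556.58 -40.85 195.48] yaw 46.72 F [-1.11  2.46  5.46] T [0.409 0.175 0.453] eff6 0.592 j6 0.5634 open 0.458 25.0 z-axis [ 8.e-04  1.e-04 -1.e+00]
```

Torque jumped to about 0.5 N m near yaw 57°, which suggests the stop. I'll check the white line to see whether the pads slipped.

```bash
cat > line.py <<'E'
import sys
from rig import arm
from h import *
o=arm.get_obs(); c=arm.get_calibration("wrist"); im=arm.snapshot("wrist")
np.save(f"pics/{sys.argv[1]}.npy",im)
ctr=[*(CX*540+CY*-135)[:2],225]; pc=proj(c,[ctr])[0]; x,y=pc.astype(int); print(pc)
x0,y0=max(x-75,0),max(y-75,0)
cv2.imwrite(f"pics/{sys.argv[1]}.png",cv2.resize(im[y0:y0+150,x0:x0+150],None,fx=4,fy=4)[:,:,::-1]); print(x0,y0)
E
python3 line.py n1
```

```text
[254.36779494 259.90876491]
179 184
```

View pics/n1.png

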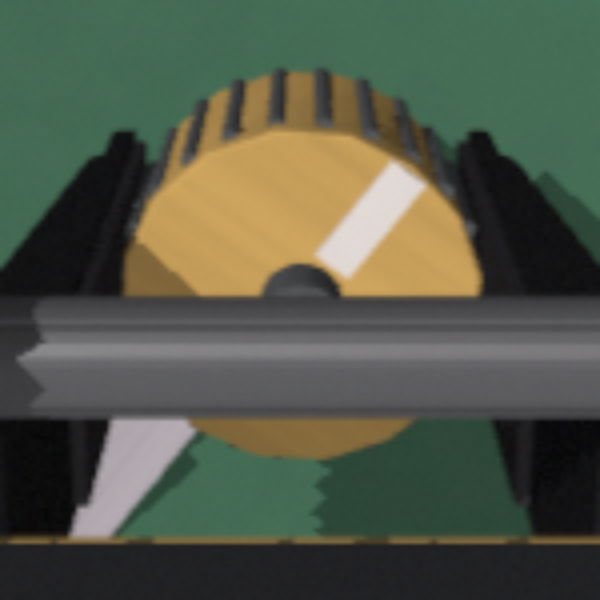

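The white line is visible, running from (331,265) to (408,175) in the crop. I'll compute its world angle and compare it with the one from before gripping.

```bash
cat > ang.py <<'E'
from rig import arm
from h import *
def ang(im,c,box,z=224):
    x0,y0,x1,y1=box; hsv=cv2.cvtColor(im,cv2.COLOR_RGB2HSV)
    m=np.zeros(im.shape[:2],np.uint8); m[y0:y1,x0:x1]=cv2.inRange(hsv,(0,0,150),(180,70,255))[y0:y1,x0:x1]
    n,l,s,_=cv2.connectedComponentsWithStats(m); i=1+np.argmax(s[1:,4]); ys,xs=np.where(l==i)
    w=ray(c,np.c_[xs,ys],z)[:,:2]; vx,vy,a,b=cv2.fitLine(w.astype(np.float32),cv2.DIST_L2,0,.01,.01).ravel()
    ctr=(CX*540+CY*-135.2)[:2]; d=np.array([vx,vy]); d*=np.sign(d@(w.mean(0)-ctr)); return len(w),np.degrees(np.arctan2(d[1],d[0]))
E
cat > a2.py <<'E'
import sys
from ang import *
o=arm.get_obs(); c=arm.get_calibration("wrist"); im=arm.snapshot("wrist"); np.save("pics/last.npy",im)
r=R.from_rotvec(o["tool_rot"]).as_matrix(); ya=np.degrees(np.arctan2(r[1,0],r[0,0])); a=ang(im,c,(205,205,300,257)); print("line",a,"yaw",ya,"line-yaw",a[1]-ya)
E
python3 s.py; python3 a2.py; python3 - <<'E'
from ang import *
# w4 : tool pose then, rebuild extrinsics from the constant hand-eye (rotation with the tool)
c=arm.get_calibration("wrist"); o=arm.get_obs(); r=R.from_rotvec(o["tool_rot"]).as_matrix()
Rt=c["R"]@r; tt=c["R"]@o["ee_pos"]+c["t"]
def cal(p,rv): Q=R.from_rotvec(rv).as_matrix(); Rc=Rt@Q.T; return dict(camera_matrix=c["camera_matrix"],R=Rc,t=tt-Rc@np.array(p))
print("before",ang(np.load("pics/w4.npy"),cal([554.76,-42.47,287.84],[-1.339,-2.841,.001]),(235,175,285,225),225.2))
print("before3",ang(np.load("pics/w3.npy"),cal([473.27,-122.37,289.24],[3.129,.265,.003]),(125,50,165,85),225.2))
E
```

```text
12.52 tcp [556.6  -40.83 195.51] yaw 46.73 F [-0.87  3.23  6.98] T [0.463 0.137 0.467] eff6 0.5 j6 0.5633 open 0.458 25.0 z-axis [ 9.e-04  1.e-04 -1.e+00]
line (332, np.float32(9.341331)) yaw 46.73372920155584 line-yaw -37.39239867329656
before (134, np.float32(81.166))
before3 (170, np.float32(81.13295))
```

The nut turned 71.8° and stopped, and the tool then slipped 11° on it, so it is bottomed out at a line angle of 9.3°. Now I'll back off 90° counter-clockwise.

Emit:
carry_out --pt "0 0 0 0 0 -0.01" --pt "0 0 -0.001 0 0 -0.03" --pt "0 0 -0.002 0 0 -0.06" --pt "0 0 -0.003 0 0 -0.09" --pt "0 0 -0.004 0 0 -0.12" --pt "0 0 -0.005 0 0 -0.15" --pt "0 0 -0.006 0 0 -0.18" --pt "0 0 -0.007 0 0 -0.21" --pt "0 0 -0.008 0 0 -0.24" --pt "0 0 -0.009 0 0 -0.27" --pt "0 0 -0.01 0 0 -0.3" --pt "0 0 -0.011 0 0 -0.33" --pt "0 0 -0.012 0 0 -0.36" --pt "0 0 -0.013 0 0 -0.39" --pt "0 0 -0.014 0 0 -0.42" --pt "0 0 -0.015 0 0 -0.45" --pt "0 0 -0.016 0 0 -0.48" --pt "0 0 -0.016 0 0 -0.5" --pt "0 0 -0.016 0 0 -0.5" --pt "0 0 -0.016 0 0 -0.5"

```text
time: 14.23
ee_pos: [556.1, -40.8, 196.7]
tool_rot: [-1.163, -2.918, -0.0]
contact_force: [-3.5, 2.9, 6.0]
opening: 0.458
finger_force: 25.0
```

```bash
python3 s.py; python3 a2.py
```

```text
14.23 tcp [556.06 -40.82 196.73] yaw 136.54 F [-3.53  2.95  5.95] T [0.499 0.526 0.053] eff6 -0.288 j6 -1.0044 open 0.458 25.0 z-axis [-7.e-04  4.e-04 -1.e+00]
line (330, np.float32(98.57853)) yaw 136.53981416595659 line-yaw -37.96128480804643
```

The nut is now 89.2° off the stop and still held. One last look at the door and the surroundings.

```bash
python3 - <<'E'
from rig import arm
from h import *
a=arm.snapshot("scene"); im=np.load("pics/last.npy"); c=arm.get_calibration("scene"); old=np.load("pics/scene0.npy")
for nm,lo,hi in(("yel",(18,150,120),(35,255,255)),("red",(0,150,60),(8,255,255))):
    for i in(old,a): print(nm,[(cv2.contourArea(k),cen(k).round(1).tolist()) for k in blobs(i,lo,hi,12)[1][:5]])
out=np.vstack([cv2.resize(a[130:250,100:420],None,fx=2,fy=2),cv2.resize(im,(512,384))[:340,:].copy() if 0 else cv2.copyMakeBorder(im[:340],0,0,0,128,cv2.BORDER_CONSTANT)])
cv2.imwrite("pics/fin.png",out[:,:,::-1])
E
```

```text
yel [(69.5, [239.4, 182.5]), (29.5, [214.7, 180.3])]
yel [(30.5, [214.6, 180.1]), (19.0, [235.8, 181.7])]
red [(376.0, [127.1, 214.2]), (154.5, [190.8, 217.2]), (139.5, [294.0, 195.2])]
red [(376.0, [127.2, 214.2]), (155.5, [190.8, 217.2]), (141.5, [294.0, 195.2])]
```

View pics/fin.png

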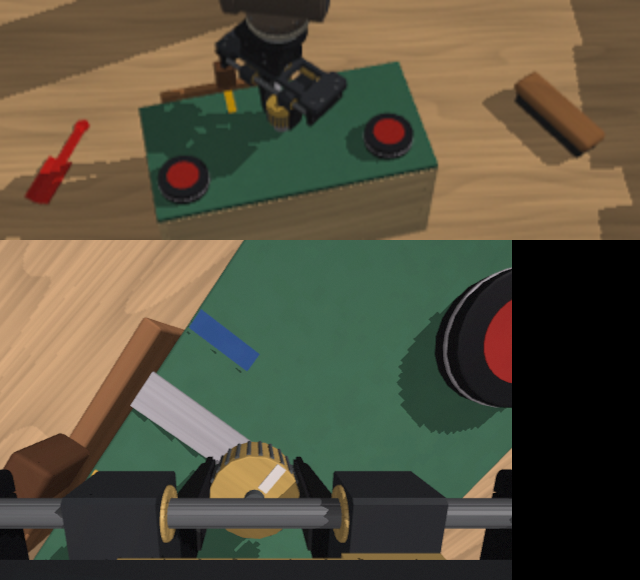

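The scene view shows the pull in line with the yellow mark, and the tins and shoe horn at their original pixels; the brush looks undisturbed. The nut is held with its line turned as intended.

```bash
python3 -c "
from rig import arm
print(arm.job_done())"
```

```text
the job is handed in; nothing more can be done
None
```

The job is handed in: the door is within about 0.6 mm of the yellow mark, and the nut was bottomed out, backed off 89° and is still held in the gripper; the tins and shoe horn measured unmoved, and the brush looked undisturbed.

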